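# Open the sample case against its set stop and put the brick away

### The arm

A 7-joint arm with a two-finger parallel gripper is mounted at the origin on the work surface. World frame = base frame: x ahead of the robot, y to its left, z up, the work surface at z = 0. Lengths are in m, angles in rad, forces in N, time in s.
With the tool pointing down it reaches from about 0.425 to 0.875 m from the base axis. Payload 4.7 kg.
Tool frame: the origin (TCP) lies at the very end of the fingers, on their centre line; the grasp point (between the pads) lies 19 mm behind it; x points along the fingers, y is the direction in which the jaws open and shut, and the axes are right-handed (so a half turn about x gives the same grasp; the last joint's range is limited). The gripper opens to 87 mm and grips with 3 to 60 N. Pads are 19 mm wide; open, the fingers measure 117 mm over their backs; the gripper's body (75 mm by 190 mm) begins 51 mm behind the grasp point.
Start: joints at [-1.154, 0.321, -0.07, 1.45, 0.023, 1.371, -0.057], TCP at [0.255, 0.598, 0.223] pointing down, gripper open.
Joint ranges: [-2.86, 2.86], [-0.3, 2.09], [-1.38, 1.24], [0.06, 2.45], [-1.56, 4.7], [0.09, 2.05], [-2.69, 2.69]. Speed limits (rad/s): [2.57, 2.57, 3.14, 3.14, 3.14, 3.14, 3.14].

### API

Orientations are given as a 3x3 rotation matrix whose columns are the frame's x, y, z axes.
In Python, from bench import sense, imaging, sign_off gives the robot as it stands.
- The arm moves only by the tool move_arm, never from a script. Its argument "series" is text: rows parted by semicolons, each of 6 numbers parted by spaces: the shift along the tool's x, y, z in cm, then the turn, a rotation vector about the tool's x, y, z in degrees. A call has 1 to 12 rows; each row is the pose to reach, as a shift and turn from the pose commanded when the call began, along the tool's axes at that moment; what a row does not reach only later rows make up. A row lasts 1/12 s, in which the tool goes at most 41.7 mm and 7.16 degrees, less where a joint would pass 70% of its speed; a pose out of reach is approached as far as the arm can. A call with a gripper value outside its range is refused whole. "jaw" is the opening in per cent of the stroke, from 0 (shut) to 100 (fully open), set as the call begins (left out, the last holds). The fingers move at their own pace and stop on an object; "grip_force" is the grip in N (left out, the last holds). Time passes only in rows, so rows that repeat a pose let the fingers close. It gives the time, the measured TCP pose, the force and the opening at its end, in the units of the state.
- sense(): the state, without advancing time (a new reading comes with each control period).
- imaging.get_image(name): name is "scene" or "top" or "wrist"; returns the picture (400x640x3 uint8, red, green, blue); there is no depth.
- imaging.calibration(name): a dict with "fx", "fy", "cx", "cy" (pixels), "k1" (the pictures are not rectified: a ray, as slopes to the right and down, at radius r is drawn at 1 + k1 r^2 times it, then the intrinsics apply), "world_to_cam" (4x4, takes a point from world to camera coordinates); the wrist camera has in their place "hand_eye" (4x4, takes a point from camera to tool coordinates, whose origin is the TCP and whose axes are the tool frame's). Camera axes: x right, y up, looking along -z (the intrinsics and any distortion apply to the point x, -y, -z); pixel columns grow to the right and rows downward; lengths in m; the calibration is good to about 2 mm. A picture is of the moment at which its call begins: read the wrist's pose just before it. calibration takes no time and is no camera call.
- sign_off(): hands the job in, once; it reports no verdict.
The state is a dict: "time": time; "joints": joint angles; "qd": joint speeds; "joint_torque": joint torques, N m; "position": TCP position; "ee_rot": TCP orientation; "force": force on the tool from outside, world axes, zero at the start; "ft_torque": the same for the moment, N m; "finger_gap": finger opening in m.
Only numpy, scipy, OpenCV 4.12 (cv2) and the standard library are available. Lean on these libraries where they do the work, as an engineer would, in place of code of your own. Each camera call takes 0.05 s, during which the arm holds its last target. There are 200 camera calls.

### The job

Open the lid of the plywood sample case by swinging it back until it meets its stop arm, and press it firmly against the stop for about a second without shifting the stop, which is only clamped by friction, and without touching the stop with the gripper. Leave the lid standing against the stop, then take the small pale brick and lay it down flat, not dropped, in the empty wide bay of the case. Move gently and leave the other samples and things where they are.

Things in the scene. Friction and masses are not known exactly. Their poses are not given: they have to be found in the camera images.
- case: fixed plywood case 180 (x) x 280 (y) x 75 mm, walls and floor 6 mm; origin at the centre of its underside, -x its front, +x its hinge side. A divider along case x at y = +34 mm, 56 mm high, splits it: the narrow +y bay holds upright samples (up to 56 mm high); the wide -y bay is empty, inside x -84 to +84 and y -134 to +31 mm.
- lid (a joint): lid angle, rad: 0 shut, grows as the front edge rises and swings over to case +x. A plywood plate 180 x 280 x 10 mm, 0.35 kg; the hinge is stiff (0.5 N m of friction), so the lid stays where it is left. Starts between 0 and 0.3. The stop arm, not the hinge, ends its travel, somewhere between 1.4 and 1.85 rad.
- lid_hinge (a point): point on the hinge axis, mid-width, at case (+90, 0, 75.5) mm; the axis is parallel to case y. Its frame turns with the lid: -x points from hinge to front edge, +z out of the lid's outer face, which is 10 mm above this point.
- lid_handle (a point): middle of the handle on the lid's outer face: a horizontal round steel bar 10 mm thick, 90 mm long along case y, with its axis 35 mm off the outer face; it lies 158 mm from the hinge axis along the lid and 22 mm from the lid's front edge. Its frame turns with the lid. The bar may turn between the fingers.
- stop: dark steel stop arm on the lid's hinge axis, at the case's +y side; origin on the axis at mid-width. Its axes are parallel to the lid's (frame of lid_handle) when the lid meets it with its adjusting screw fully in; the screw is out by an unknown 0 to 7 mm, so the lid meets it 0 to 0.09 rad earlier: feel for it. Held by a friction clamp: over 18 N of push at the lid's handle (2.9 N m about the hinge) shifts it.
- stop_tip (a point): middle of the stop arm's rod (12 mm thick, along case y), 80 mm from the hinge axis, 128 mm to the +y side of mid-width; a rubber-tipped adjusting screw through it, pointing at the lid's outer face, is what the lid meets. A press of 8 to 13 N at the handle, square to the lid (1.3 to 2 N m about the hinge), is right; the screw must feel over 8 N (7.2 N at the handle) for half a second.
- brick_mid (a point): centre of the small pale brick, 100 (x) x 60 (y) x 45 (z) mm, 0.11 to 0.22 kg, lying flat on the table at one of three places left or right of the case, others being taken by the hemp block and the straw panel.
- brick: the same brick, origin at the centre of its underside
- block: tall brown hemp block, 115 x 85 x 60 mm, lying among the samples; bystander, origin at the centre of its underside
- panel: flat straw panel, 125 x 100 x 26 mm, straw flecks on its top; bystander, origin at the centre of its underside
- jar: glass jar with wooden cap, 70 mm across, 100 mm tall; bystander, origin at the centre of its underside
- spool: spool of straw-coloured material, 60 mm across, 60 mm tall; bystander, origin at the centre of its underside
- bowl: dark wooden bowl, 110 mm across, 50 mm tall; bystander, origin at the centre of its underside
- scoop: dark wooden spoon lying on the table; bystander, origin at the centre of its underside
Mind the look-alikes: they are no part of the job. What is shaped like the brick but blue or orange is not meant.

How it is judged:
By the outcome, as a careful person would: the job done as asked, in the order asked, and still so for the second after the job is handed in, with the robot touching nothing.
It also fails if it takes over 72 s, if anything falls off the work surface, if the arm or the gripper's body presses on something with over 40 N, if the wrist force passes 120 N, or if a joint passes its speed limit or range.

## Working session

There is one attempt and no reset: what is moved stays moved. The work goes in short steps, Python scripts to look and compute and a tool call to move; the robot and the scene stay as the last step left them, time stands still between calls to the robot, and variables do not carry over. Pictures are saved under pics/ and viewed, about 8 in all and at most 12, crops included, and the job is handed in when it is done.

Besides the shell and the picture viewer there is one more tool, called after "Emit:" as a command line: name --argument value ..., lists and objects as JSON in quotes. move_arm: Moves the arm, as the interface text tells. Its arguments: {"type":"object","properties":{"series":{"type":"string"},"jaw":{"type":"number"},"grip_force":{"type":"number"}},"required":["series"]}

```bash
mkdir -p pics; ls; python3 - <<'E'
from bench import sense, imaging
import cv2, numpy as np
s=sense(); print({k:np.round(v,3).tolist() for k,v in s.items()})
for n in ["scene","top"]:
    im=imaging.get_image(n); cv2.imwrite(f"pics/{n}0.png",im[:,:,::-1])
    c=imaging.calibration(n); print(n,{k:np.round(v,4).tolist() for k,v in c.items()})
print(imaging.calibration("wrist"))
E
```

```text
pics
{'time': 0.0, 'joints': [-1.154, 0.322, -0.07, 1.452, 0.023, 1.371, -0.057], 'qd': [0.0, -0.002, -0.001, 0.001, -0.002, -0.001, 0.001], 'joint_torque': [-0.0, -49.13, -0.404, -31.253, -0.064, 0.044, 0.0], 'position': [0.255, 0.597, 0.221], 'ee_rot': [[-0.001, 0.392, 0.92], [-0.002, 0.92, -0.392], [-1.0, -0.002, 0.0]], 'force': [0.227, -0.459, 0.042], 'ft_torque': [-0.023, -0.004, -0.021], 'finger_gap': 0.087}
scene {'fx': 517.9017, 'fy': 517.9017, 'cx': 325.5598, 'cy': 195.6344, 'k1': -0.0165, 'world_to_cam': [[0.2078, 0.9781, -0.014, -0.1025], [-0.8238, 0.1827, 0.5367, 0.341], [0.5274, -0.1, 0.8437, -2.162], [0.0, 0.0, 0.0, 1.0]]}
top {'fx': 506.7795, 'fy': 506.7795, 'cx': 317.9303, 'cy': 194.6973, 'k1': -0.1466, 'world_to_cam': [[-0.0141, -0.9999, -0.0045, -0.0207], [0.9779, -0.0148, 0.2085, -0.5473], [-0.2085, -0.0015, 0.978, -1.501], [0.0, 0.0, 0.0, 1.0]]}
{'fx': 331.58351555245554, 'fy': 331.58351555245554, 'cx': 317.86625972214466, 'cy': 204.41395621176534, 'k1': 0.02070045278057121, 'hand_eye': array([[ 6.11772768e-04,  2.75131511e-01, -9.61406406e-01,
        -1.60907714e-01],
       [ 9.99999479e-01, -9.53508405e-04,  3.63459447e-04,
         6.85294023e-04],
       [-8.16709942e-04, -9.61406128e-01, -2.75131951e-01,
        -7.66507027e-02],
       [ 0.00000000e+00,  0.00000000e+00,  0.00000000e+00,
         1.00000000e+00]])}
```

View pics/scene0.png

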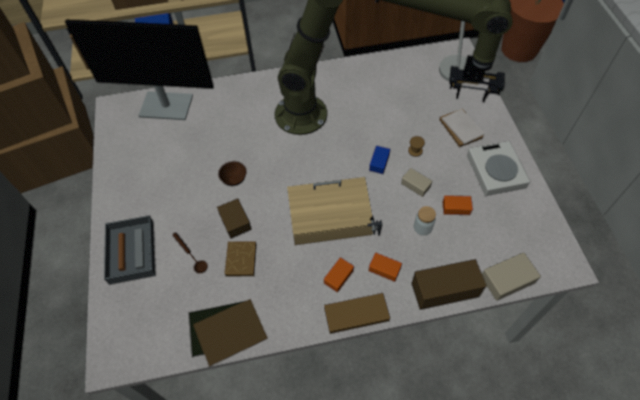

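View pics/top0.png

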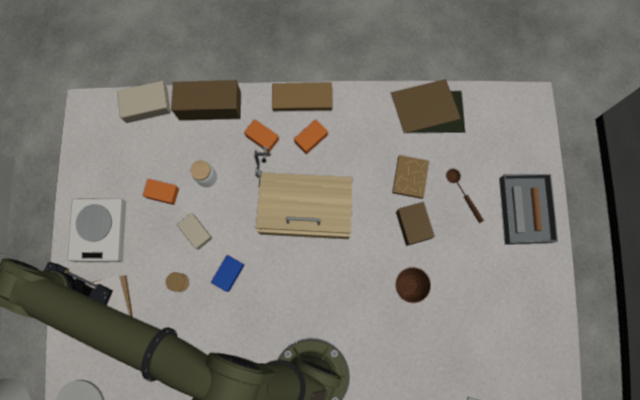

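The pale brick candidates in the top view are the small one at (194,231), scene (417,181), and the large pale block at (143,100), scene (511,275). The small one fits: it is small, beside the case, and neither blue nor orange. The case lid is at top (305,205), the handle at (303,220) and the stop at (261,160).

```bash
cat > h.py <<'E'
import numpy as np, cv2
from bench import sense, imaging
def cam(n, pose=None):
    c=imaging.calibration(n)
    if n=="wrist":
        T=np.eye(4); T[:3,:3]=pose["ee_rot"]; T[:3,3]=pose["position"]
        W=T@c["hand_eye"]
    else: W=np.linalg.inv(np.array(c["world_to_cam"]))
    return c,W
def ray(cw,uv):
    c,W=cw
    K=np.array([[c["fx"],0,c["cx"]],[0,c["fy"],c["cy"]],[0,0,1]])
    p=cv2.undistortPoints(np.array([[uv]],float),K,np.array([c["k1"],0,0,0.]))[0,0]
    d=W[:3,:3]@np.array([p[0],-p[1],-1]); return W[:3,3],d/np.linalg.norm(d)
def onplane(cw,uv,z):
    o,d=ray(cw,uv); return o+d*(z-o[2])/d[2]
def tri(cws,uvs):
    A=0;b=0
    R=[ray(c,u) for c,u in zip(cws,uvs)]
    for o,d in R:
        P=np.eye(3)-np.outer(d,d); A=A+P; b=b+P@o
    x=np.linalg.solve(A,b); return x,[float(np.linalg.norm((np.eye(3)-np.outer(d,d))@(x-o))) for o,d in R]
def proj(cw,p):
    c,W=cw; q=np.linalg.inv(W)@np.append(p,1); x,y=q[0]/-q[2],-q[1]/-q[2]
    f=1+c["k1"]*(x*x+y*y); return np.array([c["fx"]*x*f+c["cx"],c["fy"]*y*f+c["cy"]])
E
python3 - <<'E'
from h import *
t=cv2.imread("pics/top0.png"); s=cv2.imread("pics/scene0.png")
R=lambda im,x0,y0,w,h,k: cv2.resize(im[y0:y0+h,x0:x0+w],None,fx=k,fy=k,interpolation=cv2.INTER_CUBIC)
a=R(t,170,140,200,110,4); b=R(s,280,160,160,98,5)[:490]
b=cv2.resize(b,(800,490)); 
cv2.imwrite("pics/c1.png",a); cv2.imwrite("pics/c2.png",b)
ct,cs=cam("top"),cam("scene")
# brick top face: pale mask
hsv=cv2.cvtColor(t,cv2.COLOR_BGR2HSV)
print("brick hsv",hsv[231,194],"table",hsv[231,150], "lid",hsv[195,300])
E
```

```text
brick hsv [ 21  39 156] table [ 13  11 160] lid [ 21  79 164]
```

View pics/c1.png

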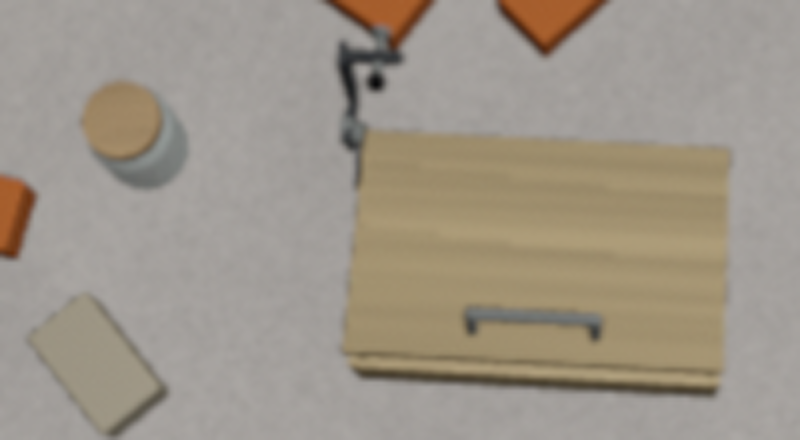

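View pics/c2.png

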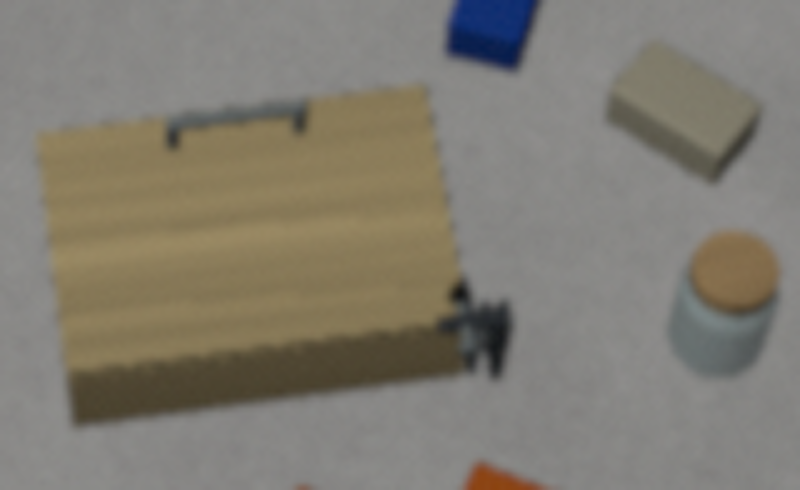

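```bash
python3 - <<'E'
from h import *
np.set_printoptions(precision=4,suppress=True)
ct,cs=cam("top"),cam("scene")
T=lambda u,v:((u+.5)/4-.5+170,(v+.5)/4-.5+140); S=lambda u,v:((u+.5)/5-.5+280,(v+.5)/5-.5+160)
P={}
for n,a,b in [("hP",(365,131),(463,325)),("hM",(730,149),(70,372)),("fM",(722,372),(38,133)),("fP",(345,355),(427,87)),
 ("barP",(467,313),(305,104)),("barM",(601,320),(168,125)),("rodP",(345,54),(510,312)),("rodM",(400,57),(440,325)),("rub",(376,80),(459,292))]:
    P[n],e=tri([ct,cs],[T(*a),S(*b)]); print(n,P[n],np.round(e,4))
for n,q,z in [("caseBot M",(75,425),0),("bottom P",(465,375),0)]: print(n,onplane(cs,S(*q),z))
print("lid len",np.linalg.norm(P["hP"]-P["hM"]),np.linalg.norm(P["fP"]-P["fM"]),np.linalg.norm(P["hP"]-P["fP"]),np.linalg.norm(P["hM"]-P["fM"]),"bar",np.linalg.norm(P["barP"]-P["barM"]))
# brick
for nm,cw,w in [("top",ct,(165,205,50,50)),("scene",cs,(397,160,40,40))]:
    im=cv2.imread(f"pics/{nm}0.png"); x,y,ww,hh=w; sub=cv2.cvtColor(im[y:y+hh,x:x+ww],cv2.COLOR_BGR2HSV)
    m=((sub[:,:,1]>26)&(sub[:,:,2]>135 if nm=="top" else sub[:,:,2]>130)&(sub[:,:,0]>14)).astype(np.uint8)
    c=max(cv2.findContours(m,0,1)[0],key=cv2.contourArea).astype(float)[:,0]+[x,y]
    W=np.array([onplane(cw,p,.045)[:2] for p in c],np.float32)
    r=cv2.minAreaRect(W*1000); print(nm,r, cv2.boxPoints(r).round(0).tolist())
E
```

```text
hP [0.6156 0.1428 0.0755] [0.003 0.003]
hM [ 0.5961 -0.133   0.0811] [0.0008 0.0008]
fM [ 0.4204 -0.1214  0.1135] [0.0003 0.0003]
fP [0.4379 0.1565 0.1076] [0.0012 0.0012]
barP [0.4609 0.0625 0.1494] [0.0001 0.0001]
barM [ 0.455  -0.0335  0.1458] [0.0001 0.0001]
rodP [0.6545 0.1541 0.1546] [0.0021 0.0021]
rodM [0.6521 0.1107 0.1508] [0.001 0.001]
rub [0.6333 0.1279 0.1559] [0.0008 0.0008]
caseBot M [ 0.5949 -0.1338 -0.    ]
bottom P [ 0.6155  0.146  -0.    ]
lid len 0.27654686064429124 0.2785627006011053 0.18106629659673987 0.17906231230347963 bar 0.09622718644495648
top ((443.8875427246094, 359.4110107421875), (96.85828399658203, 58.861244201660156), 38.86555862426758) [[388.0, 352.0], [425.0, 306.0], [500.0, 367.0], [463.0, 413.0]]
scene ((461.4801330566406, 337.97967529296875), (0.0, 0.0), 0.0) [[461.0, 338.0], [461.0, 338.0], [461.0, 338.0], [461.0, 338.0]]
```

The stop blob and bar agree with the given sizes (bar 96 mm, hinge about (0.605, 0.005), yaw about -4°, lid about 0.18 rad). The brick is at (0.444, 0.359), long axis 39°, measured 97x59. Moving to above the handle now.

Emit:
move_arm --series "0 -0.8 0.7 1 0 0;0 -2.3 2 3.5 0 0;0 -4.3 3.9 6.7 0 0;0 -6.6 6 10.3 0 0;0 -8.7 7.9 13.5 0 0;0 -11 10 17 0 0;0 -13.2 12 20.6 0 0;0 -15.3 13.9 23.8 0 0;0 -17.6 16 27.3 0 0;0 -19.6 17.8 30.5 0 0;0 -21.3 19.4 33 0 0;0 -22.8 20.8 35.5 0 0" --jaw 60 --grip_force 20

```text
time: 1.1
position: [0.3574, 0.3042, 0.2225]
ee_rot: [[-0.0, 0.856, 0.517], [0.0, 0.517, -0.856], [-1.0, 0.0, -0.0]]
force: [-0.1, -0.3, 0.1]
finger_gap: 0.0523
```

```bash
cat >> h.py <<'E'
from scipy.spatial.transform import Rotation as Ro
def goto(p,yaw,s=None):
    """shift (cm) and turn (deg) in present tool axes; tool down, tool y at yaw deg"""
    s=s or sense(); R=np.array(s["ee_rot"]); a=np.radians(yaw)
    y=np.array([np.cos(a),np.sin(a),0]); x=np.array([0,0,-1.]); Rt=np.c_[x,y,np.cross(x,y)]
    print("t",round(float(s["time"]),2),"pos",np.round(s["position"],4),"yaw",np.round(np.degrees(np.arctan2(R[1,1],R[0,1])),2),"F",np.round(s["force"],2),"gap",round(float(s["finger_gap"]),4))
    print("shift cm",np.round(R.T@(np.array(p)-s["position"])*100,2),"turn",np.round(np.degrees(Ro.from_matrix(R.T@Rt).as_rotvec()),2))
E
python3 -c "
from h import *
goto([.458,.0145,.21],-4)"
```

```text
t 1.1 pos [0.3574 0.3042 0.2225] yaw 31.16 F [-0.08 -0.33  0.06] gap 0.0523
shift cm [ 1.25 -6.38 30.  ] turn [ 3.516e+01 -1.000e-02  0.000e+00]
```

Emit:
move_arm --series "0.1 -0.4 1.5 2 0 0;0.2 -1 4.5 5 0 0;0.3 -1.6 7.5 9 0 0;0.4 -2.2 10.5 12.5 0 0;0.5 -2.9 13.5 16 0 0;0.7 -3.5 16.5 19.5 0 0;0.8 -4.2 19.5 23 0 0;0.9 -4.8 22.5 26.5 0 0;1 -5.4 25.3 30 0 0;1.1 -5.9 27.6 32.5 0 0;1.2 -6.2 29.2 34.5 0 0;1.2 -6.4 30 35.2 0 0"

```text
time: 2.1
position: [0.4591, 0.0153, 0.2104]
ee_rot: [[0.0, 0.998, -0.07], [-0.0, -0.07, -0.998], [-1.0, 0.0, 0.0]]
force: [0.3, 0.4, 0.3]
finger_gap: 0.0522
```

Emit:
move_arm --series "0 0 0 0 0 0;0 0 0 0 0 0;0 0 0 0 0 0"

```text
time: 2.35
position: [0.4583, 0.0191, 0.2104]
ee_rot: [[-0.0, 0.998, -0.063], [0.001, -0.063, -0.998], [-1.0, -0.0, -0.0]]
force: [0.0, 1.1, -0.3]
finger_gap: 0.0523
```

```bash
python3 -c "
from h import *
goto([.458,.0145,.129],-4)
im=imaging.get_image('wrist'); cv2.imwrite('pics/w1.png',im[:,:,::-1])"
```

```text
t 2.35 pos [0.4583 0.0191 0.2104] yaw -3.6 F [ 0.04  1.07 -0.26] gap 0.0523
shift cm [8.14 0.   0.47] turn [ 0.4  -0.03  0.02]
```

View pics/w1.png

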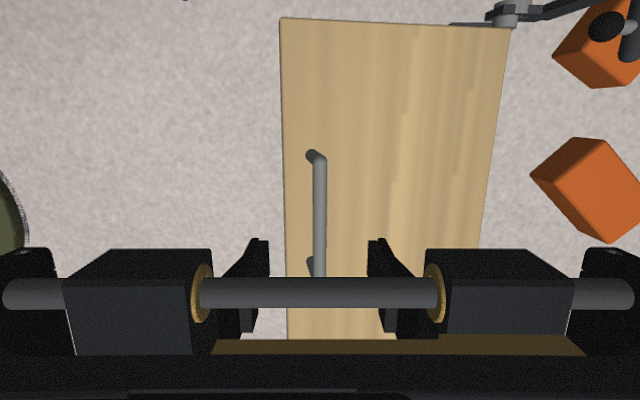

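The wrist view shows the bar from (313,157) to (320,270), between the fingers at columns 250 and 385. I'll check where its ends lie relative to the TCP.

```bash
python3 -c "
from h import *
s=sense(); s['position'][:]=[.4583,.0191,.2104]; cw=cam('wrist',s)
for uv in [(319,157),(320,272)]: print(onplane(cw,uv,.1476))
print('grasp pt at bar z',proj(cw,[.4583,.0191,.1476]))
for uv in [(283,18),(510,28)]: print(onplane(cw,uv,.1105),onplane(cw,uv,.084))
"
```

```text
[0.46101371 0.06463645 0.1476    ]
[ 0.45653069 -0.02089504  0.1476    ]
grasp pt at bar z [319.09797898 221.09600268]
[0.44150112 0.15800998 0.1105    ] [0.43936122 0.16434728 0.084     ]
[0.60001086 0.14112191 0.1105    ] [0.61397489 0.14574345 0.084     ]
```

Emit:
move_arm --series "0.4 0 0 0 0 0;1.2 0 0 0 0 0;2 0 0 0 0 0;2.9 0 0 0 0 0;3.8 0 0 0 0 0;4.7 0 0 0 0 0;5.6 0 0 0 0 0;6.4 0 0 0 0 0;7.1 0 0 0 0 0;7.7 0 0 0 0 0;8 0 0 0 0 0;8.1 0 0 0 0 0"

```text
time: 3.4
position: [0.4583, 0.0173, 0.129]
ee_rot: [[-0.001, 0.998, -0.066], [-0.0, -0.066, -0.998], [-1.0, -0.001, 0.0]]
force: [0.7, -0.4, -0.6]
finger_gap: 0.0522
```

Emit:
move_arm --series "0 0 0 0 0 0;0 0 0 0 0 0;0 0 0 0 0 0;0 0 0 0 0 0;0 0 0 0 0 0;0 0 0 0 0 0;0 0 0 0 0 0;0 0 0 0 0 0" --jaw 0

```text
time: 4.07
position: [0.4592, 0.0173, 0.1296]
ee_rot: [[0.002, 0.998, -0.066], [0.0, -0.066, -0.998], [-1.0, 0.002, -0.0]]
force: [0.9, 0.2, -0.7]
finger_gap: 0.009
```

```bash
python3 -c "
from h import *
goto([.458,.0145,.129],-4)"
```

```text
t 4.07 pos [0.4592 0.0173 0.1296] yaw -3.78 F [ 0.87  0.19 -0.75] gap 0.009
shift cm [ 0.06 -0.1   0.29] turn [ 0.22 -0.01 -0.09]
```

Gripped (9 mm gap on the 10 mm bar). Geometry gives a lid angle of 0.186 rad and radius 163.5 mm, against 164.3 nominal. Computing the arc rows.

```bash
cat >> h.py <<'E'
H=np.array([.605,.005]); Rb=.1643; ph=.2774; ca=np.array([np.cos(np.radians(-4)),np.sin(np.radians(-4))])
def lid(s=None):
    s=s or sense(); p=np.array(s["position"])-.019*np.array(s["ee_rot"])[:,0]
    X=(p[:2]-H)@ca; Z=p[2]-.0755; th=np.arctan2(Z,-X)-ph
    F=np.array(s["force"]); n=np.array([np.sin(th),np.cos(th)]) ; Fx=F[:2]@ca
    print("t %.2f th %.4f r %.4f Fx %.2f Fz %.2f Fn %.2f Ft %.2f gap %.4f"%(s["time"],th,np.hypot(X,Z),Fx,F[2],Fx*n[0]+F[2]*n[1],-Fx*n[1]+F[2]*n[0],s["finger_gap"]),np.round(s["position"],4)); return th
def arc(t0,t1,n,R=Rb):
    a=t0+(t1-t0)*(np.arange(1,n+1)/n)
    print([(round(100*(R*np.sin(t0+ph)-R*np.sin(x+ph)),2),round(100*(R*np.cos(t0+ph)-R*np.cos(x+ph)),2)) for x in a])
E
python3 -c "
from h import *
lid(); arc(.186,.5,12,.1635); arc(.5,.95,12); arc(.95,1.4,12)"
```

```text
t 4.07 th 0.1861 r 0.1636 Fx 0.86 Fz -0.75 Fn -0.58 Ft -0.98 gap 0.0090 [0.4592 0.0173 0.1296]
[(np.float64(-0.38), np.float64(0.2)), (np.float64(-0.76), np.float64(0.4)), (np.float64(-1.12), np.float64(0.62)), (np.float64(-1.49), np.float64(0.84)), (np.float64(-1.85), np.float64(1.08)), (np.float64(-2.2), np.float64(1.32)), (np.float64(-2.54), np.float64(1.58)), (np.float64(-2.88), np.float64(1.84)), (np.float64(-3.21), np.float64(2.11)), (np.float64(-3.53), np.float64(2.39)), (np.float64(-3.85), np.float64(2.68)), (np.float64(-4.16), np.float64(2.97))]
[(np.float64(-0.43), np.float64(0.44)), (np.float64(-0.85), np.float64(0.9)), (np.float64(-1.24), np.float64(1.37)), (np.float64(-1.62), np.float64(1.85)), (np.float64(-1.98), np.float64(2.35)), (np.float64(-2.32), np.float64(2.87)), (np.float64(-2.64), np.float64(3.39)), (np.float64(-2.95), np.float64(3.93)), (np.float64(-3.23), np.float64(4.48)), (np.float64(-3.49), np.float64(5.03)), (np.float64(-3.73), np.float64(5.6)), (np.float64(-3.95), np.float64(6.18))]
[(np.float64(-0.2), np.float64(0.58)), (np.float64(-0.37), np.float64(1.17)), (np.float64(-0.52), np.float64(1.77)), (np.float64(-0.65), np.float64(2.37)), (np.float64(-0.76), np.float64(2.98)), (np.float64(-0.84), np.float64(3.59)), (np.float64(-0.91), np.float64(4.2)), (np.float64(-0.94), np.float64(4.82)), (np.float64(-0.96), np.float64(5.43)), (np.float64(-0.95), np.float64(6.05)), (np.float64(-0.92), np.float64(6.67)), (np.float64(-0.87), np.float64(7.28))]
```

Emit:
move_arm --series "-0.2 0.1 0 0 0 0;-0.6 0.3 0 0 0 0;-1 0.5 0 0 0 0;-1.4 0.8 0 0 0 0;-1.8 1.05 0 0 0 0;-2.2 1.3 0 0 0 0;-2.55 1.6 0 0 0 0;-2.9 1.85 0 0 0 0;-3.2 2.1 0 0 0 0;-3.55 2.4 0 0 0 0;-3.85 2.7 0 0 0 0;-4.15 2.95 0 0 0 0"

```text
time: 5.07
position: [0.4874, 0.0154, 0.1712]
ee_rot: [[-0.002, 0.998, -0.066], [0.0, -0.066, -0.998], [-1.0, -0.002, 0.0]]
force: [-2.2, -0.6, -5.2]
finger_gap: 0.0096
```

```bash
python3 -c "
from h import *
lid()"
```

```text
t 5.07 th 0.4937 r 0.1646 Fx -2.12 Fz -5.22 Fn -5.60 Ft -0.61 gap 0.0096 [0.4874 0.0154 0.1712]
```

Emit:
move_arm --series "-0.45 0.45 0 0 0 0;-0.85 0.9 0 0 0 0;-1.25 1.35 0 0 0 0;-1.6 1.85 0 0 0 0;-2 2.35 0 0 0 0;-2.3 2.85 0 0 0 0;-2.65 3.4 0 0 0 0;-2.95 3.95 0 0 0 0;-3.25 4.5 0 0 0 0;-3.5 5.05 0 0 0 0;-3.75 5.6 0 0 0 0;-3.95 6.2 0 0 0 0"

```text
time: 6.07
position: [0.5499, 0.0112, 0.2135]
ee_rot: [[-0.001, 0.998, -0.066], [0.001, -0.066, -0.998], [-1.0, -0.001, -0.001]]
force: [-8.8, 0.5, 8.7]
finger_gap: 0.0093
```

```bash
python3 -c "
from h import *
lid()"
```

```text
t 6.07 th 0.9540 r 0.1665 Fx -8.79 Fz 8.72 Fn -2.13 Ft 12.20 gap 0.0093 [0.5499 0.0112 0.2135]
```

The radial force of 12 N shows my assumed hinge is a few mm off (about +2.4 mm in x, +3.2 mm in z). I'll correct the circle.

```bash
sed -i 's/^H=np.array.*Rb=.1643;/H=np.array([.6074,.0048]); Z0=.0787; Rb=.1643;/; s/p\[2\]-.0755/p[2]-Z0/' h.py; cat >> h.py <<'E'
def path(cx,cz,t1,n,t0=None):
    """rows (tool x,y cm) from commanded TCP (case-x coordinate rel. hinge, z) along circle to t1"""
    t0=lid() if t0 is None else t0
    for t in t0+(t1-t0)*np.arange(1,n+1)/n:
        X,Z=-Rb*np.cos(t+ph),Rb*np.sin(t+ph)+Z0-.019
        print("%.2f %.2f"%((cz-Z)*100,(X-cx)*100),end="; ")
    print()
E
python3 -c "
from h import *
cx=(np.array([.5505,.0112])-H)@ca
path(cx,.2106,1.4,12)"
```

```text
t 6.07 th 0.9337 r 0.1643 Fx -8.79 Fz 8.72 Fn -1.88 Ft 12.24 gap 0.0093 [0.5499 0.0112 0.2135]
-0.50 0.54; -0.69 1.15; -0.86 1.77; -1.00 2.39; -1.12 3.02; -1.21 3.65; -1.28 4.28; -1.32 4.92; -1.34 5.56; -1.33 6.20; -1.30 6.83; -1.25 7.47;
```

Emit:
move_arm --series "-0.25 0.1 0 0 0 0;-0.5 0.55 0 0 0 0;-0.7 1.15 0 0 0 0;-0.85 1.75 0 0 0 0;-1 2.4 0 0 0 0;-1.1 3 0 0 0 0;-1.2 3.65 0 0 0 0"

```text
time: 6.65
position: [0.5873, 0.0086, 0.2234]
ee_rot: [[0.001, 0.998, -0.066], [-0.0, -0.066, -0.998], [-1.0, 0.001, 0.0]]
force: [-4.4, -0.4, 0.2]
finger_gap: 0.0092
```

```bash
python3 -c "
from h import *
lid()"
```

```text
t 6.65 th 1.1697 r 0.1650 Fx -4.38 Fz 0.18 Fn -3.96 Ft 1.88 gap 0.0092 [0.5873 0.0086 0.2234]
```

Emit:
move_arm --series "-0.1 0.6 0 0 0 0;-0.15 1.25 0 0 0 0;-0.2 1.9 0 0 0 0;-0.2 2.5 0 0 0 0;-0.15 3.1 0 0 0 0;-0.1 3.6 0 0 0 0;-0.1 3.8 0 0 0 0;-0.1 3.8 0 0 0 0"

```text
time: 7.32
position: [0.6257, 0.0061, 0.224]
ee_rot: [[0.003, 0.998, -0.066], [-0.0, -0.066, -0.998], [-1.0, 0.003, 0.0]]
force: [0.0, -1.7, 2.7]
finger_gap: 0.0091
```

```bash
python3 -c "
from h import *
lid()
ims=[imaging.get_image(n) for n in ('scene','top')]
a=cv2.resize(ims[0][150:250,280:400],(600,500),interpolation=2); b=cv2.resize(ims[1][130:250,230:370],(0,0),fx=1,fy=1) if 0 else cv2.resize(ims[1][130:255,230:380],(600,500),interpolation=2)
cv2.imwrite('pics/m1.png',a[:,:,::-1]); cv2.imwrite('pics/m1t.png',b[:,:,::-1])"
```

```text
t 7.32 th 1.4030 r 0.1653 Fx 0.13 Fz 2.68 Fn 0.58 Ft 2.62 gap 0.0091 [0.6257 0.0061 0.224 ]
```

View pics/m1.png

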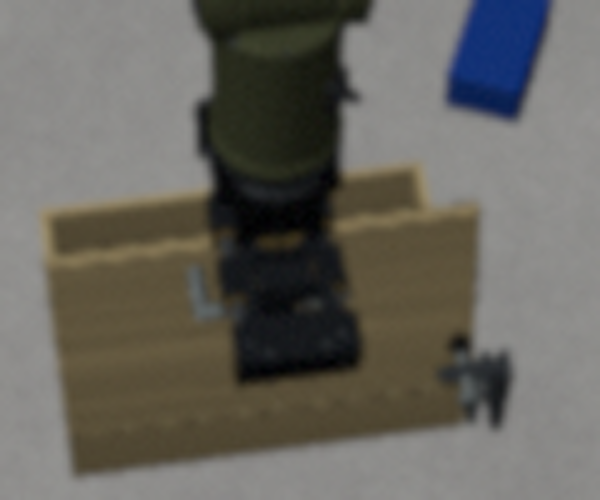

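Emit:
move_arm --series "0 0.2 0 0 0 0;0 0.4 0 0 0 0;0 0.6 0 0 0 0;0 0.8 0 0 0 0"

```text
time: 7.75
position: [0.6317, 0.0057, 0.2232]
ee_rot: [[-0.002, 0.998, -0.066], [-0.0, -0.066, -0.998], [-1.0, -0.002, 0.0]]
force: [-3.6, -1.9, 1.9]
finger_gap: 0.0089
```

```bash
python3 -c "
from h import *
lid()"
```

```text
t 7.75 th 1.4403 r 0.1653 Fx -3.49 Fz 1.87 Fn -3.22 Ft 2.31 gap 0.0089 [0.6317 0.0057 0.2232]
```

Emit:
move_arm --series "0.05 0.2 0 0 0 0;0.1 0.4 0 0 0 0;0.15 0.6 0 0 0 0;0.2 0.8 0 0 0 0;0.25 1 0 0 0 0"

```text
time: 8.17
position: [0.6424, 0.005, 0.221]
ee_rot: [[0.0, 0.998, -0.066], [-0.0, -0.066, -0.998], [-1.0, 0.0, 0.0]]
force: [-4.0, -1.8, 4.0]
finger_gap: 0.0092
```

```bash
python3 -c "
from h import *
lid()"
```

```text
t 8.17 th 1.5066 r 0.1651 Fx -3.82 Fz 3.99 Fn -3.56 Ft 4.23 gap 0.0092 [0.6424 0.005  0.221 ]
```

Emit:
move_arm --series "0 0.15 0 0 0 0;0 0.3 0 0 0 0;0.05 0.45 0 0 0 0;0.1 0.6 0 0 0 0"

```text
time: 8.5
position: [0.6482, 0.0046, 0.2198]
ee_rot: [[-0.0, 0.998, -0.066], [-0.0, -0.066, -0.998], [-1.0, -0.0, 0.0]]
force: [-4.2, -2.3, 1.2]
finger_gap: 0.009
```

Emit:
move_arm --series "0.05 0.15 0 0 0 0;0.1 0.3 0 0 0 0;0.1 0.3 0 0 0 0"

```text
time: 8.75
position: [0.6516, 0.0044, 0.219]
ee_rot: [[0.001, 0.998, -0.066], [-0.0, -0.066, -0.998], [-1.0, 0.001, 0.0]]
force: [-2.6, -2.3, 0.3]
finger_gap: 0.0091
```

```bash
python3 -c "
from h import *
lid()"
```

```text
t 8.75 th 1.5636 r 0.1653 Fx -2.45 Fz 0.32 Fn -2.45 Ft 0.33 gap 0.0091 [0.6516 0.0044 0.219 ]
```

Emit:
move_arm --series "0.04 0.15 0 0 0 0;0.08 0.3 0 0 0 0;0.1 0.4 0 0 0 0"

```text
time: 9.0
position: [0.6548, 0.0042, 0.2181]
ee_rot: [[-0.001, 0.998, -0.066], [-0.0, -0.066, -0.998], [-1.0, -0.001, 0.0]]
force: [-6.5, -2.9, 3.1]
finger_gap: 0.0092
```

Emit:
move_arm --series "0 0 0 0 0 0;0 0 0 0 0 0"

```text
time: 9.17
position: [0.6549, 0.0042, 0.2181]
ee_rot: [[-0.001, 0.998, -0.066], [-0.0, -0.066, -0.998], [-1.0, -0.001, 0.0]]
force: [-4.7, -2.7, 1.5]
finger_gap: 0.0089
```

```bash
python3 -c "
from h import *
lid()"
```

```text
t 9.17 th 1.5842 r 0.1653 Fx -4.45 Fz 1.52 Fn -4.47 Ft 1.46 gap 0.0089 [0.6549 0.0042 0.2181]
```

Emit:
move_arm --series "0.03 0.1 0 0 0 0;0.06 0.2 0 0 0 0;0.06 0.2 0 0 0 0"

```text
time: 9.42
position: [0.6557, 0.0041, 0.2178]
ee_rot: [[-0.003, 0.998, -0.066], [0.0, -0.066, -0.998], [-1.0, -0.003, -0.0]]
force: [-9.6, -2.6, 5.9]
finger_gap: 0.009
```

Emit:
move_arm --series "-0.03 0 0 0 0 0;-0.05 0.02 0 0 0 0;-0.05 0.02 0 0 0 0"

```text
time: 9.67
position: [0.6557, 0.0041, 0.2178]
ee_rot: [[-0.004, 0.998, -0.066], [0.0, -0.066, -0.998], [-1.0, -0.004, -0.0]]
force: [-9.2, -3.3, 4.0]
finger_gap: 0.0094
```

```bash
python3 -c "
from h import *
lid()"
```

```text
t 9.67 th 1.5899 r 0.1653 Fx -8.98 Fz 4.00 Fn -9.05 Ft 3.83 gap 0.0094 [0.6557 0.0041 0.2178]
```

Contact is at lid angle about 1.590: the lid has stopped advancing while the force rose from 4.5 to 9 N. Adding a touch more and holding for a second.

Emit:
move_arm --series "0 0.03 0 0 0 0;0 0.05 0 0 0 0;0 0.05 0 0 0 0;0 0.05 0 0 0 0;0 0.05 0 0 0 0"

```text
time: 10.08
position: [0.6557, 0.0041, 0.2178]
ee_rot: [[-0.005, 0.998, -0.066], [0.0, -0.066, -0.998], [-1.0, -0.005, -0.0]]
force: [-9.9, -2.2, 4.8]
finger_gap: 0.0088
```

Emit:
move_arm --series "0 0 0 0 0 0;0 0 0 0 0 0;0 0 0 0 0 0;0 0 0 0 0 0"

```text
time: 10.42
position: [0.6557, 0.0041, 0.2178]
ee_rot: [[-0.005, 0.998, -0.066], [0.0, -0.066, -0.998], [-1.0, -0.005, -0.0]]
force: [-10.5, -2.6, 4.2]
finger_gap: 0.0092
```

Emit:
move_arm --series "0 0 0 0 0 0;0 0 0 0 0 0;0 0 0 0 0 0;0 0 0 0 0 0"

```text
time: 10.75
position: [0.6557, 0.0041, 0.2178]
ee_rot: [[-0.005, 0.998, -0.066], [0.0, -0.066, -0.998], [-1.0, -0.005, -0.0]]
force: [-9.9, -2.8, 4.4]
finger_gap: 0.0091
```

```bash
python3 -c "
from h import *
lid()"
```

```text
t 10.75 th 1.5902 r 0.1653 Fx -9.70 Fz 4.40 Fn -9.78 Ft 4.21 gap 0.0091 [0.6557 0.0041 0.2178]
```

Emit:
move_arm --series "0 0.03 0 0 0 0;0 0.03 0 0 0 0;0 0.03 0 0 0 0;0 0.03 0 0 0 0;0 0.03 0 0 0 0;0 0.03 0 0 0 0;0 0.03 0 0 0 0;0 0.03 0 0 0 0;0 0.03 0 0 0 0;0 0.03 0 0 0 0"

```text
time: 11.58
position: [0.6557, 0.0041, 0.2178]
ee_rot: [[-0.006, 0.998, -0.066], [0.001, -0.066, -0.998], [-1.0, -0.006, -0.0]]
force: [-9.9, -2.3, 4.0]
finger_gap: 0.0087
```

```bash
python3 -c "
from h import *
lid()"
```

```text
t 11.58 th 1.5904 r 0.1653 Fx -9.73 Fz 4.00 Fn -9.80 Ft 3.81 gap 0.0087 [0.6557 0.0041 0.2178]
```

Emit:
move_arm --series "-0.03 -0.1 0 0 0 0;-0.06 -0.2 0 0 0 0;-0.1 -0.3 0 0 0 0;-0.1 -0.35 0 0 0 0;-0.1 -0.35 0 0 0 0"

```text
time: 12.0
position: [0.6547, 0.0042, 0.2182]
ee_rot: [[-0.0, 0.998, -0.066], [-0.0, -0.066, -0.998], [-1.0, -0.0, 0.0]]
force: [-1.4, -3.1, -5.2]
finger_gap: 0.0093
```

```bash
python3 -c "
from h import *
lid()"
```

```text
t 12.00 th 1.5832 r 0.1654 Fx -1.16 Fz -5.18 Fn -1.09 Ft -5.20 gap 0.0093 [0.6547 0.0042 0.2182]
```

Emit:
move_arm --series "0.07 0.1 0 0 0 0;0.15 0.15 0 0 0 0;0.15 0.2 0 0 0 0;0.15 0.2 0 0 0 0"

```text
time: 12.33
position: [0.6553, 0.0042, 0.218]
ee_rot: [[-0.003, 0.998, -0.066], [0.0, -0.066, -0.998], [-1.0, -0.003, -0.0]]
force: [-8.7, -3.8, 2.5]
finger_gap: 0.0091
```

```bash
python3 -c "
from h import *
lid()"
```

```text
t 12.33 th 1.5872 r 0.1653 Fx -8.41 Fz 2.53 Fn -8.45 Ft 2.39 gap 0.0091 [0.6553 0.0042 0.218 ]
```

Emit:
move_arm --series "-0.03 -0.05 0 0 0 0;-0.06 -0.1 0 0 0 0;-0.08 -0.15 0 0 0 0;-0.08 -0.15 0 0 0 0"

```text
time: 12.67
position: [0.655, 0.0042, 0.2181]
ee_rot: [[-0.0, 0.998, -0.066], [-0.0, -0.066, -0.998], [-1.0, -0.0, 0.0]]
force: [-3.2, -4.3, -2.8]
finger_gap: 0.0091
```

```bash
python3 -c "
from h import *
lid()"
```

```text
t 12.67 th 1.5851 r 0.1654 Fx -2.88 Fz -2.82 Fn -2.84 Ft -2.86 gap 0.0091 [0.655  0.0042 0.2181]
```

Open slightly (25%), then rise.

Emit:
move_arm --series "0 0 0 0 0 0;0 0 0 0 0 0;0 0 0 0 0 0;0 0 0 0 0 0" --jaw 25

```text
time: 13.0
position: [0.6562, 0.0058, 0.219]
ee_rot: [[0.003, 0.998, -0.064], [0.001, -0.064, -0.998], [-1.0, 0.002, -0.002]]
force: [0.4, 0.3, 0.6]
finger_gap: 0.0205
```

```bash
python3 -c "
from h import *
lid()"
```

```text
t 13.00 th 1.5892 r 0.1665 Fx 0.37 Fz 0.62 Fn 0.36 Ft 0.63 gap 0.0205 [0.6562 0.0058 0.219 ]
```

Emit:
move_arm --series "-0.5 0 0 0 0 0;-1.5 0 0 0 0 0;-2.5 0 0 0 0 0;-3.7 0 0 0 0 0;-4.9 0 0 0 0 0;-6.1 0 0 0 0 0;-7.4 0 0 0 0 0;-8.7 0 0 0 0 0;-9.9 0 0 0 0 0;-10.9 0 0 0 0 0;-11.6 0 0 0 0 0;-12 0 0 0 0 0"

```text
time: 14.0
position: [0.6555, 0.0043, 0.3396]
ee_rot: [[0.001, 0.998, -0.066], [0.0, -0.066, -0.998], [-1.0, 0.001, -0.0]]
force: [0.5, -0.3, -0.2]
finger_gap: 0.0217
```

```bash
python3 - <<'E'
from h import *
ct=cam("top"); T=lambda u,v:((u+.5)/4-.5+170,(v+.5)/4-.5+140)
j=onplane(ct,T(121,120),.1); b=np.array([.444,.359]); y=np.array([np.cos(np.radians(128.9)),np.sin(np.radians(128.9))]); z=np.array([y[1],-y[0]])
print("jar",j,"rel brick along jaw",(j[:2]-b)@y,"along tool z",(j[:2]-b)@z)
sp=onplane(ct,(177,281),.06); print("spool",sp)
goto([.444,.359,.30],128.9)
E
```

```text
jar [0.621613   0.33033486 0.1       ] rel brick along jaw -0.13384285398857498 along tool z 0.12022544789537991
spool [0.28699048 0.39976142 0.06      ]
t 14.0 pos [0.6555 0.0043 0.3396] yaw -3.78 F [ 0.49 -0.28 -0.17] gap 0.0217
shift cm [  3.93 -23.45 -34.  ] turn [-1.3268e+02  8.0000e-02 -5.0000e-02]
```

Emit:
move_arm --series "0 -0.4 -0.5 -2 0 0;0 -1.1 -1.6 -6 0 0;0 -2 -2.9 -11 0 0;0 -3.1 -4.5 -17 0 0;0 -4.1 -6 -23 0 0;0 -5.2 -7.5 -29 0 0;0 -6.2 -9 -35 0 0;0 -7.3 -10.6 -41 0 0;0 -8.4 -12.2 -47 0 0;0 -9.5 -13.8 -53 0 0;0 -10.6 -15.4 -59 0 0;0 -11.7 -17 -65 0 0" --jaw 100

```text
time: 15.0
position: [0.5482, 0.1828, 0.3375]
ee_rot: [[-0.001, 0.475, 0.88], [-0.0, 0.88, -0.475], [-1.0, -0.001, -0.001]]
force: [0.1, 0.2, -0.5]
finger_gap: 0.0854
```

```bash
python3 -c "
from h import *
goto([.444,.359,.20],128.9)"
```

```text
t 15.0 pos [0.5482 0.1828 0.3375] yaw 61.65 F [ 0.12  0.15 -0.48] gap 0.0854
shift cm [ 13.75  10.57 -17.53] turn [-6.725e+01 -9.000e-02  2.000e-02]
```

Emit:
move_arm --series "0.8 0.8 -1.3 -5 0 0;1.8 1.7 -2.8 -11 0 0;3 2.6 -4.4 -17 0 0;4.3 3.6 -6 -23 0 0;5.6 4.6 -7.6 -29 0 0;6.9 5.6 -9.3 -35 0 0;8.2 6.6 -11 -41 0 0;9.5 7.6 -12.7 -47.5 0 0;10.8 8.6 -14.3 -54 0 0;12 9.5 -15.8 -60 0 0;13 10.2 -17 -65 0 0;13.7 10.6 -17.5 -67.2 0 0"

```text
time: 16.0
position: [0.444, 0.3608, 0.1992]
ee_rot: [[-0.003, -0.629, 0.777], [-0.001, 0.777, 0.629], [-1.0, 0.001, -0.003]]
force: [-0.2, -0.4, 0.5]
finger_gap: 0.087
```

Emit:
move_arm --series "0 0 0 0 0 0;0 0 0 0 0 0;0 0 0 0 0 0"

```text
time: 16.25
position: [0.4477, 0.3581, 0.2015]
ee_rot: [[0.0, -0.62, 0.784], [-0.0, 0.784, 0.62], [-1.0, -0.001, 0.0]]
force: [0.4, 0.2, -0.7]
finger_gap: 0.0867
```

```bash
python3 - <<'E'
from h import *
s=sense(); goto([.444,.359,.015],128.9,s)
w=imaging.get_image('wrist'); cv2.imwrite('pics/w2.png',w[:,:,::-1])
t=imaging.get_image('top'); cv2.imwrite('pics/t2.png',t[:,:,::-1]); cv2.imwrite('pics/t2c.png',cv2.resize(t[140:260,160:370],(0,0),fx=3.8,fy=3.8,interpolation=2)[:,:,::-1])
hsv=cv2.cvtColor(w,cv2.COLOR_RGB2HSV)
np.save('pics/pose2.npy',np.r_[s['position'],np.ravel(s['ee_rot'])])
cw=cam('wrist',s)
print("expected brick px",[proj(cw,[.444+a,.359+b,.045]).round(0).tolist() for a,b in [(0,0),(-.056,-.007),(-.019,-.053),(.056,.008),(.019,.054)]])
E
```

```text
t 16.25 pos [0.4477 0.3581 0.2015] yaw 128.35 F [ 0.45  0.21 -0.72] gap 0.0867
shift cm [18.65  0.3  -0.24] turn [-0.55  0.01  0.03]
expected brick px [[319.0, 187.0], [351.0, 137.0], [288.0, 137.0], [292.0, 234.0], [349.0, 233.0]]
```

View pics/w2.png

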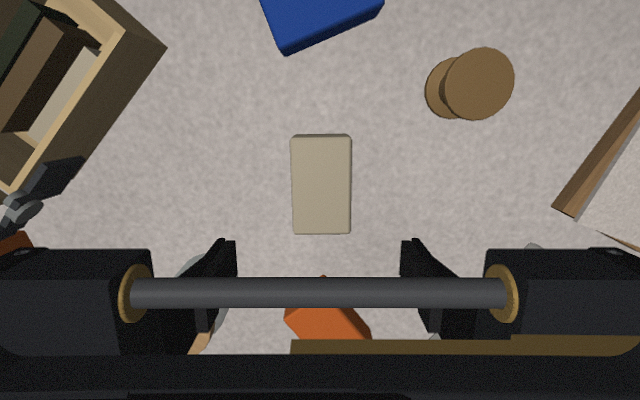

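View pics/t2c.png

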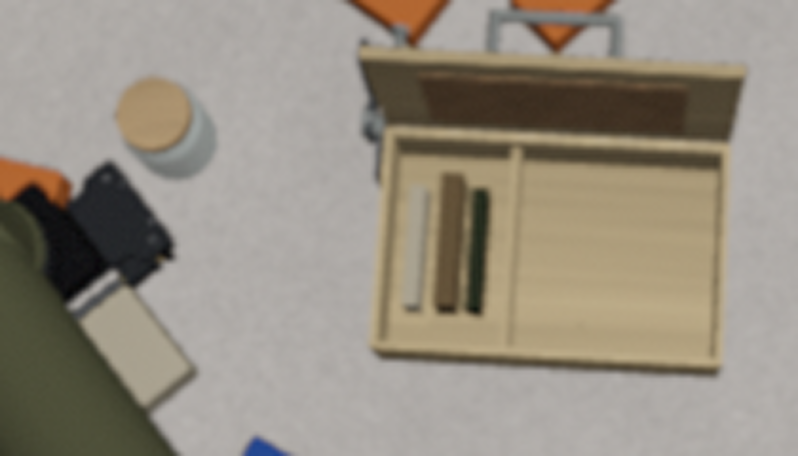

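The brick's top face is at (290–351, 135–234) in the wrist view, centre (321,185) against (319,187) expected, so the position is confirmed. The lid stands open and the wide bay is empty (crop x 520–725, y 150–360). Descending.

Emit:
move_arm --series "0.6 0.1 -0.1 0 0 0;1.8 0.2 -0.2 0 0 0;3.2 0.2 -0.3 -0.3 0 0;4.6 0.2 -0.3 -0.5 0 0;6 0.2 -0.3 -0.5 0 0;7.4 0.2 -0.3 -0.5 0 0;8.8 0.2 -0.3 -0.5 0 0;10.2 0.2 -0.3 -0.5 0 0;11.6 0.2 -0.3 -0.5 0 0;12.8 0.2 -0.3 -0.5 0 0;13.6 0.2 -0.3 -0.5 0 0;14 0.2 -0.3 -0.5 0 0"

```text
time: 17.35
position: [0.4429, 0.3578, 0.0595]
ee_rot: [[-0.002, -0.628, 0.778], [-0.002, 0.778, 0.628], [-1.0, -0.0, -0.002]]
force: [0.5, 0.2, 0.1]
finger_gap: 0.0871
```

```bash
python3 - <<'E'
from h import *
goto([.444,.359,.015],128.9)
ct=cam("top"); T=lambda u,v:((u+.5)/3.8-.5+160,(v+.5)/3.8-.5+140)
q=[onplane(ct,T(*p),.075)[:2] for p in [(375,350),(719,366),(733,147),(386,128)]]
print(np.round(q,4), "mid",np.mean(q,0)); 
print("sizes",[np.linalg.norm(q[i]-q[i-1]).round(4) for i in range(4)],"yaw",np.degrees(np.arctan2(-(q[0]-q[1])[0],(q[0]-q[1])[1])),np.degrees(np.arctan2((q[2]-q[1])[1],(q[2]-q[1])[0])))
E
```

```text
t 17.35 pos [0.4429 0.3578 0.0595] yaw 128.91 F [0.53 0.18 0.09] gap 0.0871
shift cm [4.45 0.02 0.17] turn [ 0.01 -0.13  0.01]
[[ 0.4322  0.152 ]
 [ 0.4157 -0.1194]
 [ 0.593  -0.1354]
 [ 0.6132  0.1448]] mid [0.51352394 0.01048903]
sizes [np.float64(0.1811), np.float64(0.2719), np.float64(0.178), np.float64(0.2809)] yaw -3.489386281482023 -5.152623734832108
```

Emit:
move_arm --series "0.4 0 0 0 0 0;1 0 0 0 0 0;1.7 0 0.1 0 0 0;2.4 0 0.1 0 0 0;3.1 0 0.1 0 0 0;3.7 0 0.1 0 0 0;4.2 0 0.1 0 0 0;4.4 0 0.1 0 0 0"

```text
time: 18.02
position: [0.444, 0.3588, 0.0162]
ee_rot: [[-0.001, -0.628, 0.778], [-0.001, 0.778, 0.628], [-1.0, -0.0, -0.001]]
force: [0.6, -0.4, -0.1]
finger_gap: 0.0869
```

Emit:
move_arm --series "0 0 0 0 0 0;0 0 0 0 0 0;0 0 0 0 0 0;0 0 0 0 0 0;0 0 0 0 0 0;0 0 0 0 0 0;0 0 0 0 0 0" --jaw 0 --grip_force 25

```text
time: 18.6
position: [0.4446, 0.3594, 0.0176]
ee_rot: [[0.0, -0.628, 0.778], [0.001, 0.778, 0.628], [-1.0, 0.0, 0.001]]
force: [-0.0, 0.8, 1.3]
finger_gap: 0.0595
```

```bash
python3 - <<'E'
from h import *
goto([.444,.359,.135],128.9)
E
```

```text
t 18.6 pos [0.4446 0.3594 0.0176] yaw 128.92 F [-0.01  0.75  1.27] gap 0.0595
shift cm [-1.174e+01  1.000e-02 -7.000e-02] turn [ 0.02  0.04 -0.01]
```

Emit:
move_arm --series "-0.3 0 0 0 0 0;-1 0 0 0 0 0;-2.2 0 0 0 0 0;-3.8 0 0 0 0 0;-5.6 0 0 0 0 0;-7.4 0 0 0 0 0;-9.2 0 0 0 0 0;-11 0 0 0 0 0;-12.8 0 0 0 0 0;-14.4 0 0 0 0 0;-15.6 0 0 0 0 0;-16 0 0 0 0 0"

```text
time: 19.6
position: [0.4454, 0.36, 0.1804]
ee_rot: [[0.003, -0.628, 0.778], [0.003, 0.778, 0.628], [-1.0, 0.0, 0.005]]
force: [0.2, 0.3, -2.0]
finger_gap: 0.0599
```

```bash
python3 - <<'E'
from h import *
o=np.array([.515,.011]); cy=np.array([.0698,.9976]); tgt=o-.010*ca-.0515*cy; print(tgt)
goto([*tgt,.18],86)
E
```

```text
[ 0.50142966 -0.03967884]
t 19.6 pos [0.4454 0.36   0.1804] yaw 128.92 F [ 0.21  0.25 -2.05] gap 0.0599
shift cm [ -0.06 -34.61 -20.75] turn [42.92  0.24 -0.11]
```

Emit:
move_arm --series "0 -0.4 -0.2 0.5 0 0;0 -1.3 -0.8 1.6 0 0;0 -2.7 -1.6 3.3 0 0;0 -4.3 -2.6 5.3 0 0;0 -6.1 -3.6 7.5 0 0;0 -8 -4.8 10 0 0;0 -10 -6 12.5 0 0;0 -12 -7.2 15 0 0;0 -14 -8.4 17.4 0 0;0 -16 -9.6 19.8 0 0;0 -17.8 -10.7 22 0 0;0 -19.4 -11.6 24 0 0"

```text
time: 20.6
position: [0.4764, 0.1324, 0.1774]
ee_rot: [[0.0, -0.252, 0.968], [0.0, 0.968, 0.252], [-1.0, -0.0, 0.0]]
force: [0.1, 0.5, -0.8]
finger_gap: 0.0595
```

```bash
python3 - <<'E'
from h import *
goto([.5014,-.0397,.18],86)
E
```

```text
t 20.6 pos [0.4764 0.1324 0.1774] yaw 104.62 F [ 0.11  0.52 -0.77] gap 0.0595
shift cm [ -0.26 -17.29  -1.93] turn [18.62  0.02  0.  ]
```

Emit:
move_arm --series "0 -1.4 -0.2 1.5 0 0;0 -3 -0.3 3.2 0 0;0 -4.8 -0.5 5 0 0;0 -6.6 -0.7 7 0 0;-0.1 -8.4 -0.9 9 0 0;-0.1 -10.2 -1.1 11 0 0;-0.1 -12 -1.3 13 0 0;-0.1 -13.6 -1.5 14.8 0 0;-0.1 -15 -1.7 16.4 0 0;-0.1 -16.2 -1.8 17.6 0 0;-0.1 -17 -1.9 18.4 0 0;-0.1 -17.3 -1.9 18.6 0 0"

```text
time: 21.6
position: [0.5024, -0.0383, 0.1783]
ee_rot: [[0.0, 0.067, 0.998], [-0.0, 0.998, -0.067], [-1.0, -0.0, 0.0]]
force: [0.5, -0.8, -1.9]
finger_gap: 0.0599
```

Emit:
move_arm --series "0 0 0 0 0 0;0 0 0 0 0 0;0 0 0 0 0 0;0 0 0 0 0 0"

```text
time: 21.93
position: [0.5023, -0.0357, 0.1782]
ee_rot: [[-0.0, 0.062, 0.998], [0.0, 0.998, -0.062], [-1.0, 0.0, -0.0]]
force: [-1.0, -0.1, -1.9]
finger_gap: 0.0604
```

```bash
python3 - <<'E'
from h import *
s=sense(); goto([.5014,-.0397,.05],86,s)
w=imaging.get_image('wrist'); cv2.imwrite('pics/w3.png',w[:,:,::-1])
cw=cam('wrist',s); o=np.array([.515,.011]); cy=np.array([.0698,.9976])
for a,b,z in [(-.09,.14,.075),(-.09,-.14,.075),(-.084,-.134,.075),(-.084,.031,.006),(-.084,-.134,.006)]: print((a,b,z),proj(cw,[*(o+a*ca+b*cy),z]).round(0))
E
```

```text
t 21.93 pos [ 0.5023 -0.0357  0.1782] yaw 86.42 F [-0.97 -0.14 -1.92] gap 0.0604
shift cm [12.82 -0.41 -0.06] turn [ 0.42 -0.01 -0.02]
(-0.09, 0.14, 0.075) [566. 105.]
(-0.09, -0.14, 0.075) [195. 102.]
(-0.084, -0.134, 0.075) [204. 111.]
(-0.084, 0.031, 0.006) [399. 112.]
(-0.084, -0.134, 0.006) [228. 110.]
```

View pics/w3.png

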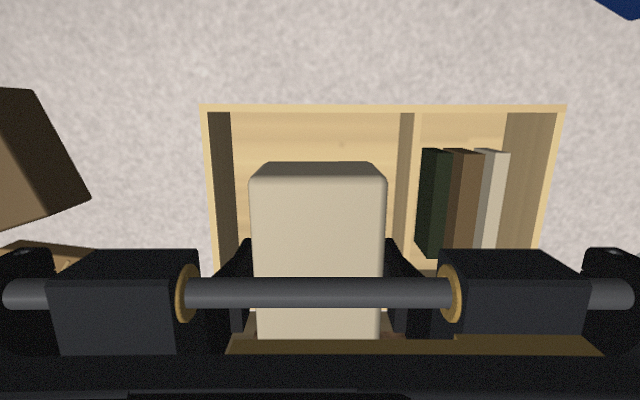

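The rim corners are at (201,105) and (566,104), against (195,102) and (566,105) predicted, so the case pose is good to about 4 mm. The brick is centred over the wide bay. Descending.

Emit:
move_arm --series "0.4 -0.1 0 0.2 0 0;1.3 -0.2 0 0.4 0 0;2.5 -0.3 0 0.4 0 0;3.8 -0.3 0 0.4 0 0;5.1 -0.3 0 0.4 0 0;6.4 -0.3 0 0.4 0 0;7.7 -0.3 0 0.4 0 0;9 -0.3 0 0.4 0 0;10.3 -0.3 0 0.4 0 0;11.5 -0.3 0 0.4 0 0;12.4 -0.3 0 0.4 0 0;12.8 -0.3 0 0.4 0 0"

```text
time: 22.98
position: [0.5005, -0.0398, 0.048]
ee_rot: [[-0.003, 0.071, 0.997], [-0.0, 0.997, -0.071], [-1.0, -0.001, -0.003]]
force: [-0.2, 1.1, -1.9]
finger_gap: 0.0599
```

Emit:
move_arm --series "0.3 0 0 0 0 0;0.6 0 0 0 0 0;0.9 0 0 0 0 0;1.2 0 0 0 0 0;1.5 0 0 0 0 0;1.7 0 0 0 0 0;1.8 0 0 0 0 0;1.8 0 0 0 0 0"

```text
time: 23.65
position: [0.502, -0.0397, 0.0321]
ee_rot: [[-0.0, 0.071, 0.997], [0.0, 0.997, -0.071], [-1.0, 0.0, -0.0]]
force: [0.0, 0.1, -1.3]
finger_gap: 0.0593
```

```bash
python3 - <<'E'
from h import *
goto([.5014,-.0397,.023],86)
E
```

```text
t 23.65 pos [ 0.502  -0.0397  0.0321] yaw 85.92 F [ 0.02  0.08 -1.26] gap 0.0593
shift cm [ 0.91 -0.01 -0.05] turn [-0.08 -0.01 -0.  ]
```

Emit:
move_arm --series "0.2 0 0 0 0 0;0.4 0 0 0 0 0;0.6 0 0 0 0 0;0.7 0 0 0 0 0;0.7 0 0 0 0 0"

```text
time: 24.07
position: [0.5019, -0.0397, 0.0249]
ee_rot: [[-0.0, 0.071, 0.997], [-0.0, 0.997, -0.071], [-1.0, -0.0, -0.0]]
force: [0.2, -0.6, -1.7]
finger_gap: 0.0598
```

Emit:
move_arm --series "0.1 0 0 0 0 0;0.1 0 0 0 0 0;0.2 0 0 0 0 0;0.2 0 0 0 0 0"

```text
time: 24.4
position: [0.5023, -0.0397, 0.0236]
ee_rot: [[0.0, 0.071, 0.997], [0.0, 0.997, -0.071], [-1.0, 0.0, 0.0]]
force: [-1.1, 0.1, 2.0]
finger_gap: 0.0598
```

Emit:
move_arm --series "0.05 0 0 0 0 0;0.05 0 0 0 0 0"

```text
time: 24.57
position: [0.5023, -0.0397, 0.0236]
ee_rot: [[0.0, 0.071, 0.997], [0.0, 0.997, -0.071], [-1.0, 0.0, 0.0]]
force: [-2.5, 0.4, 5.5]
finger_gap: 0.0597
```

Emit:
move_arm --series "0 0 0 0 0 0;0 0 0 0 0 0;0 0 0 0 0 0;0 0 0 0 0 0;0 0 0 0 0 0" --jaw 88

```text
time: 24.98
position: [0.5021, -0.0397, 0.0227]
ee_rot: [[0.0, 0.071, 0.997], [0.0, 0.997, -0.071], [-1.0, 0.0, 0.0]]
force: [-0.4, -0.2, 0.6]
finger_gap: 0.0756
```

Emit:
move_arm --series "-0.4 0 0 0 0 0;-1.2 0 0 0 0 0;-2.4 0 0 0 0 0;-3.9 0 0 0 0 0;-5.6 0 0 0 0 0;-7.4 0 0 0 0 0;-9.2 0 0 0 0 0;-11 0 0 0 0 0;-12.8 0 0 0 0 0;-14.6 0 0 0 0 0;-16 0 0 0 0 0;-17 0 0 0 0 0"

```text
time: 25.98
position: [0.5028, -0.0399, 0.1952]
ee_rot: [[0.003, 0.071, 0.997], [0.001, 0.997, -0.071], [-1.0, 0.001, 0.003]]
force: [0.3, -0.4, 1.0]
finger_gap: 0.0765
```

```bash
python3 - <<'E'
from h import *
goto([.44,.20,.30],86)
E
```

```text
t 25.98 pos [ 0.5028 -0.0399  0.1952] yaw 85.9 F [ 0.27 -0.39  0.98] gap 0.0765
shift cm [-10.49  23.48  -7.95] turn [-0.1   0.17 -0.04]
```

Move the arm clear for a final look.

Emit:
move_arm --series "-0.8 1.5 -0.5 0 0 0;-1.7 3.5 -1.2 0 0 0;-2.6 6 -2 0 0 0;-3.5 8.5 -2.8 0 0 0;-4.4 11 -3.6 0 0 0;-5.3 13.5 -4.4 0 0 0;-6.2 16 -5.2 0 0 0;-7.1 18.5 -6 0 0 0;-8 20.5 -6.8 0 0 0;-9 22.3 -7.4 0 0 0;-9.8 23.2 -7.8 0 0 0;-10.3 23.5 -8 0 0 0"

```text
time: 26.98
position: [0.4385, 0.2021, 0.2968]
ee_rot: [[0.001, 0.068, 0.998], [0.001, 0.998, -0.068], [-1.0, 0.001, 0.001]]
force: [-0.0, -0.9, -0.0]
finger_gap: 0.0766
```

Emit:
move_arm --series "0 0 0 0 0 0;0 0 0 0 0 0;0 0 0 0 0 0"

```text
time: 27.23
position: [0.4393, 0.1987, 0.2953]
ee_rot: [[-0.001, 0.074, 0.997], [-0.001, 0.997, -0.074], [-1.0, -0.001, -0.0]]
force: [-0.8, -0.3, -0.4]
finger_gap: 0.0765
```

```bash
python3 - <<'E'
from h import *
a=imaging.get_image('top'); b=imaging.get_image('scene')
A=cv2.resize(a[130:250,240:370],(520,480),interpolation=2); B=cv2.resize(b[150:250,270:400],(0,0),fx=4,fy=4,interpolation=2)
cv2.imwrite('pics/f.png',cv2.resize(np.hstack([A,cv2.copyMakeBorder(B,0,80,0,0,0)]),(800,370))[:,:,::-1])
s=sense(); print(s['time'],np.round(s['qd'],3))
# change check of others vs start
t0=cv2.imread('pics/top0.png')[:,:,::-1].astype(int); d=np.abs(a.astype(int)-t0).sum(2)>60
n,l,st,c=cv2.connectedComponentsWithStats(d.astype(np.uint8)); print([st[i].tolist() for i in range(1,n) if st[i,4]>25])
E
```

```text
27.3333 [-0.001  0.002 -0.007 -0.002 -0.002  0.001 -0.001]
[[288, 142, 30, 13, 126], [317, 144, 7, 11, 40], [254, 151, 102, 27, 1789], [0, 155, 352, 245, 27071], [274, 186, 72, 40, 873], [315, 203, 16, 4, 29], [350, 203, 3, 14, 26], [312, 225, 18, 3, 39], [291, 348, 14, 17, 83], [284, 351, 8, 7, 42], [284, 360, 40, 40, 718], [327, 374, 13, 16, 42], [326, 387, 18, 13, 133]]
```

View pics/f.png

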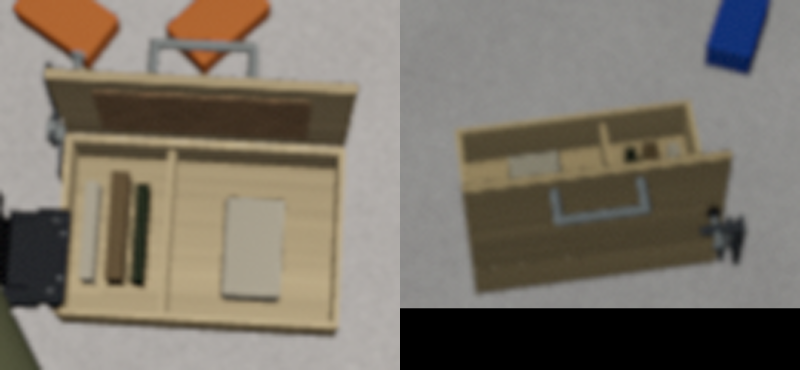

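```bash
python3 -c "
from bench import sign_off
print(sign_off())"
```

```text
the job is handed in; nothing more can be done
None
```

The lid is open against its stop and the small pale brick lies flat in the empty wide bay. I handed the job in at about 27 s of the 72 s allowed.

- **Lid:** I swung it up by its handle until it met the stop at about 1.59 rad. I pressed there at about 9–10.5 N for nearly 2 s, and the lid did not move. After easing off I pressed briefly once more, to 8.5 N, then released the handle with the lid still pushing back at about 3 N.
- **Stop:** Its rubber tip is in the same place in the scene picture before and after, about pixel (372, 218). The gripper never came near it.
- **Brick:** I set it down under control, let go once the force showed contact with the bay floor, and backed the arm clear. The final picture shows it flat in the bay.
- **Other things:** The samples in the narrow bay look untouched. Outside the case, the top view shows changes only where the arm, lid, handle and brick moved, but the arm hid part of that view, including around the jar and spool.

**What disagreed:**
- My first hinge estimate was about 3 mm off, which put about 12 N along the lid partway through the swing; I corrected the path.
- The lid sprang back about 0.005 rad (under 1 mm at the handle) when I eased off. I take it to be still touching the screw, but the pictures cannot show a gap that small.

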